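# Stand the measuring cylinder up in the clamp stand

### The arm

A 6-joint arm with a two-finger parallel gripper is mounted at the origin on a cart in front of the work surface, level with it; the furniture and walls round the work are solid. World frame = base frame: x ahead of the robot, y to its left, z up, the work surface at z = 0. Lengths are in m, angles in rad, forces in N, time in s.
With the tool pointing down it reaches from about 0.225 to 0.875 m from the base axis. Payload 3.4 kg.
Tool frame: the origin (TCP) lies midway between the tips of the shut fingers; the grasp point (between the pads) lies 19 mm behind it (manip.pinch_z is the z of the grasp point in the tool frame, in m); z points along the fingers, x is the direction in which the jaws open and shut, and the axes are right-handed (so a half turn about z gives the same grasp; the last joint's range is limited). The gripper opens to 85 mm and grips with 20 to 120 N. Pads are 22 mm wide; open, the fingers measure 114 mm over their backs; the gripper's body (76 mm by 85 mm) begins 54 mm behind the grasp point. The pads swing forward as they close: fully open they stand 13 mm farther back than shut.
Start: joints at [1.137, 0.276, 1.505, -0, 1.361, -0.121], TCP at [0.177, 0.547, 0.231] pointing down, gripper open.
Joint ranges: [-2.89, 2.89], [-0.75, 2.08], [0.22, 2.7], [-1.18, 4.32], [0.11, 2.71], [-2.7, 2.7]. Speed limits (rad/s): [2.57, 2.57, 3.14, 3.14, 3.14, 3.14].

### API

Orientations are given as a unit quaternion [w, x, y, z].
In Python, from rig import manip gives the robot as it stands. The module is installed in compiled form; this text tells all that it offers.
- The arm moves only by the tool drive_tool, never from a script. Its argument "steps" is a list of rows, each a list of 5 numbers: the shift along the tool's x, y, z in mm, then the turn about the tool's z in rad, then the gripper command: -1 is shut, 1 is fully open, values between are in proportion. A call has 1 to 5 rows; each row is the pose to reach, as a shift and turn from the pose measured when the call began, along the tool's axes at that moment; what a row does not reach only later rows make up. A row lasts 1/10 s, in which the tool goes at most 50 mm and 8.59 degrees, less where a joint would pass 70% of its speed; a pose out of reach is approached as far as the arm can. A call with a gripper value outside its range is refused whole. The fingers move at their own pace and stop on an object; "squeeze" is the grip in N (left out, the last holds). Time passes only in rows, so rows that repeat a pose let the fingers close. It gives the time, the measured TCP pose, the force and the opening at its end, in the units of the state.
- manip.get_state(): the state, without advancing time (a new reading comes with each control period).
- manip.get_image(name): name is "side" or "top"; returns the picture (420x560x3 uint8, blue, green, red); there is no depth.
- manip.get_calibration(name): a dict with "camera_matrix" (3x3 intrinsics, pixels), "rvec" (rotation vector, rad) and "tvec" (3), from world to camera coordinates, as OpenCV has them. Camera axes: x right, y down, z forward; pixel columns grow to the right and rows downward; lengths in m; the calibration is good to about 2 mm. A picture is of the moment at which its call begins. get_calibration takes no time and is no camera call.
- manip.sign_off(): hands the job in, once; it reports no verdict.
Trained networks look in the newest picture that a camera, given by its name, has taken for a name from the list of things; names that differ only in an ending like _2 or _b are one class to them, and where a whole thing is asked for, a point or a joint stands for the part that bears it (a point fixed in the world has none). Each returns a list of dicts, best first, with "conf" (0 to 1); they miss things now and then, are a little off and sometimes report something else, mostly with a low value. They report only what shows in the picture. A call takes as long as a camera call. They do not tell look-alikes from the thing itself.
- manip.masks_of(camera, name): "pixels" (420x560 bool, what is visible of it) and "location" ([column, row] in pixels, amid what is visible of it).
The state is a dict: "clock": time; "qpos": joint angles; "qd": joint speeds; "effort": joint torques, N m; "position": TCP position; "ee_rot": TCP orientation; "contact_force": force on the tool from outside, world axes, zero at the start; "moment": the same for the moment, N m; "width": finger opening in m.
Only numpy, scipy, OpenCV 4.12 (cv2) and the standard library are available. Lean on these libraries where they do the work, as an engineer would, in place of code of your own. Each camera call takes 0.05 s, during which the arm holds its last target.

### The job

The tall white measuring cylinder is lying on its side. Tip it upright on the edge of its foot, keeping the foot down on the table as it comes up rather than picking it up into the air, then bring it, standing upright on the table or no more than a couple of centimetres above it, in through the open front of the clamp stand's forked jaw until it is fully home, and leave it standing there on the table by itself. Do not disturb the jar, the dish, the beaker and the small cartons around it.

Things in the scene. Friction and masses are not known exactly. Their poses are not given: they have to be found in the camera images.
- measuring_cylinder: White plastic measuring cylinder, 200 mm tall, 0.11 to 0.22 kg. Origin: centre of the foot's underside; z runs up its middle to the top. Hexagonal foot 10 mm thick, 72 mm across flats (83 over corners), flats at +x and -x. Barrel 38 mm in diameter; small spout at the top. Lies on its +x flat and its rim, top to the robot's right (-y) within 0.3 rad; does not roll
- cylinder_foot (a point): Centre of the underside of the foot (the cylinder's origin): 37 mm high when lying, 0 when standing. As it is raised the foot pivots about the lower edge of its +x flat, 36 mm from the axis, so it ends up standing with this point 36 mm from that edge on the side away from the top
- cylinder_neck (a point): Point on the cylinder's axis 170 mm above the underside of the foot, 30 mm below the top: a good place to grip across the 38 mm barrel. About 22 mm high when lying (the axis slopes 5 degrees down to the top end)
- clamp_stand: Clamp stand, fixed. Origin on the table under its upright rod (10 mm thick, 180 mm high). Its -x axis points out of the jaw's open front, towards the robot within 0.3 rad. Two base legs, 18 mm wide, 13 mm high, spread 0.66 rad either side of -x, feet 150 mm out, 21 mm wide; the cylinder stands on the table between them. A clamp rod at 105 mm height carries the jaw
- jaw_centre (a point): Centre of the jaw, 110 mm in front of the rod, 105 mm high. The jaw is a rigid level U of black 9 mm round bar, 46 mm clear between its prongs, open to -x; flared tips 34 mm in front of this point, 81 mm over all. A 38 mm barrel has 4 mm play each side; against the back of the U its axis is 4 mm behind this point
- jar_a: Bystander: specimen jar with white lid, 49 mm in diameter, 68 mm tall; origin at the centre of its underside
- petri_b: Bystander: petri dish, 88 mm in diameter, 14 mm tall; origin at the centre of its underside
- coverslip_box: Bystander: small white carton 41 x 53 x 22 mm; origin at the centre of its underside
- tissue_pack: Bystander: flat carton 67 x 101 x 14 mm; origin at the centre of its underside
- beaker_a: Bystander: glass beaker, 56 mm in diameter, 72 mm tall; origin at the centre of its underside
Mind the look-alikes: they are no part of the job. Leave any green look-alike of the measuring_cylinder alone.

How it is judged:
On the way, in this order (a step that is already met when the one before it is completed fails the run):
1. the cylinder is raised part way (25 to 65 degrees from vertical) with its foot still on the table (angle between measuring_cylinder's own z axis and vertical between 0.44 and 1.13 rad and height (world z) of cylinder_foot below 0.05 m), for 0.1 s.
2. the cylinder is upright (within 8 degrees), foot on the table (angle between measuring_cylinder's own z axis and vertical below 0.14 rad and height (world z) of cylinder_foot below 0.012 m), for 0.1 s.
At the end, for the whole second after the job is handed in: The measuring cylinder stands upright (within 3 degrees) and at rest with its foot flat on the table (within 4 mm), its barrel inside the U of the clamp stand's jaw: its axis within 10 mm of the centre of the U at the neck and within 12 mm at the foot (angle between measuring_cylinder's own z axis and vertical below 0.05 rad and height (world z) of cylinder_foot below 0.004 m and horizontal distance between cylinder_neck and jaw_centre below 0.01 m and horizontal distance between cylinder_foot and jaw_centre below 0.012 m and linear speed of measuring_cylinder below 0.02 m/s); the robot touches nothing.
It fails at once if the cylinder is lifted into the air: the underside of its foot, at its centre, more than 65 mm above the table (height (world z) of cylinder_foot above 0.065 m).
It fails at once if once upright (within 20 degrees), the cylinder's foot is lifted more than 40 mm above the table (angle between measuring_cylinder's own z axis and vertical below 0.35 rad and height (world z) of cylinder_foot above 0.04 m).
It fails at once if the jar, dish, beaker or a carton is pushed more than 25 mm (distance of any of jar_a, petri_b, coverslip_box, tissue_pack, beaker_a from where it was at the start of the episode above 0.025 m).
It also fails if it takes over 61 s, if anything falls off the work surface, if the arm or the gripper's body presses on something with over 40 N, if the wrist force passes 120 N, or if a joint passes its speed limit or range.

## Working session

There is one attempt and no reset: what is moved stays moved. The work goes in short steps, Python scripts to look and compute and a tool call to move; the robot and the scene stay as the last step left them, time stands still between calls to the robot, and variables do not carry over. Pictures are saved under pics/ and viewed, and the job is handed in when it is done.

Besides the shell and the picture viewer there is one more tool, called after "Request:" as name(argument=value, ...), one argument or row to a line, values as JSON. drive_tool: Moves the arm, as the interface text tells. Its arguments: {"type":"object","properties":{"steps":{"type":"array","items":{"type":"array","items":{"type":"number"}}},"squeeze":{"type":"number"}},"required":["steps"]}

```bash
mkdir -p pics; python3 - <<'E'
from rig import manip
import cv2
print(manip.get_state(), manip.pinch_z)
for n in("side","top"):
    cv2.imwrite(f"pics/{n}0.png",manip.get_image(n))
    c=manip.get_calibration(n);print(n,c)
    for o in("measuring_cylinder","clamp_stand","jaw_centre","cylinder_neck","cylinder_foot"):
        try:
            for d in manip.masks_of(n,o):print(o,d["conf"],d["location"],d["pixels"].sum())
        except Exception as e: print(o,e)
print(manip.get_state()["clock"])
E
```

```text
{'clock': 0.0, 'qpos': array([ 1.13701618e+00,  2.76617288e-01,  1.50618765e+00, -2.19249644e-05,
        1.36069569e+00, -1.20989635e-01]), 'qd': array([-0.00058351,  0.00057189,  0.00263021, -0.00098986,  0.00078137,
       -0.00086095]), 'effort': array([-1.60177995e-03, -4.16771686e+01, -2.45800585e+01, -6.44347128e-04,
        1.10220761e-02,  1.31817757e-05]), 'position': array([0.17670859, 0.54659179, 0.23040529]), 'ee_rot': array([ 4.73423733e-04,  8.08612819e-01,  5.88340376e-01, -8.28293537e-04]), 'contact_force': array([ 0.52900791, -0.27469865, -0.78029567]), 'moment': array([-0.04546036,  0.00584463, -0.02766039]), 'width': 0.08542704547057843} -0.0187
side {'camera_matrix': array([[411.52440425,   0.        , 281.20998034],
       [  0.        , 411.52440425, 208.10341811],
       [  0.        ,   0.        ,   1.        ]]), 'rvec': array([-0.0067357 ,  2.83297619, -1.35781263]), 'tvec': array([0.57586481, 0.1899197 , 1.32942618])}
measuring_cylinder 0.92 [315.5, 247.8] 660
measuring_cylinder 0.85 [324.3, 163.7] 392
clamp_stand 0.8 [241.5, 272.6] 1136
jaw_centre 0.64 [258.8, 215.3] 366
jaw_centre 0.6 [242.3, 278.2] 1017
cylinder_neck 0.73 [326.2, 163.1] 436
cylinder_neck 0.58 [315.9, 248.6] 686
cylinder_foot 0.6 [312.1, 248.5] 720
cylinder_foot 0.59 [322.3, 157.6] 417
top {'camera_matrix': array([[418.17754766,   0.        , 280.98773501],
       [  0.        , 418.17754766, 208.15079905],
       [  0.        ,   0.        ,   1.        ]]), 'rvec': array([ 2.13514883, -2.15834591,  0.13879244]), 'tvec': array([-0.17093321,  0.57480194,  1.2819407 ])}
measuring_cylinder 0.9 [408.4, 262.1] 885
measuring_cylinder 0.7 [255.1, 243.3] 811
measuring_cylinder 0.53 [259.5, 142.1] 300
clamp_stand 0.87 [195.1, 178.7] 864
jaw_centre 0.86 [195.0, 171.5] 1070
cylinder_neck 0.85 [258.9, 243.5] 895
cylinder_neck 0.59 [408.1, 261.7] 838
cylinder_foot 0.93 [255.4, 242.7] 796
cylinder_foot 0.72 [408.4, 265.4] 874
0.6
```

View pics/side0.png

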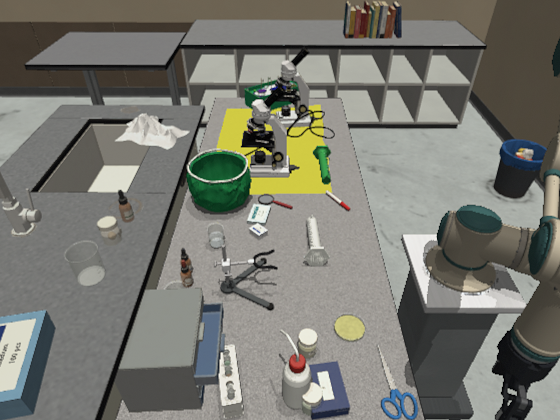

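View pics/top0.png

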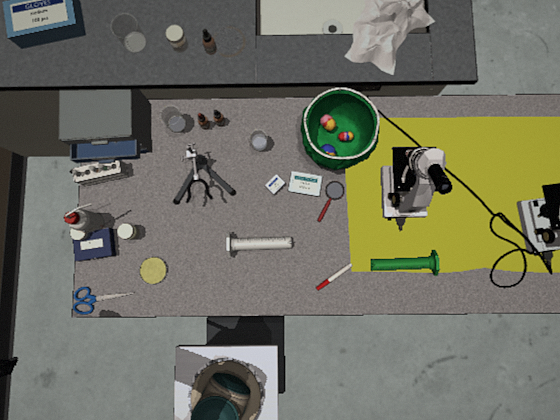

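White cylinder: top view (260,243), side view (315,242). The green look-alike is at (405,263) in the top view and (322,162) in the side view. I'll confirm with an enlarged crop and measure.

```bash
cat > h.py <<'E'
import numpy as np, cv2
from rig import manip
def cam(n):
    c=manip.get_calibration(n);R=cv2.Rodrigues(np.array(c["rvec"]))[0];return c["camera_matrix"],R,np.array(c["tvec"]).ravel()
def proj(n,P):
    K,R,t=cam(n);q=(K@(R@np.atleast_2d(P).T+t[:,None])).T;return q[:,:2]/q[:,2:]
def ray(n,u):
    K,R,t=cam(n);return -R.T@t,R.T@np.linalg.inv(K)@np.array([u[0],u[1],1.])
def onz(n,u,z):
    o,d=ray(n,u);return o+d*(z-o[2])/d[2]
def tri(us,ut):
    A=[];b=[]
    for n,u in(("side",us),("top",ut)):
        o,d=ray(n,u);d/=np.linalg.norm(d);M=np.eye(3)-np.outer(d,d);A.append(M);b.append(M@o)
    x=np.linalg.solve(sum(A),sum(b));return x,[np.linalg.norm(M@x-c) for M,c in zip(A,b)]
def crop(n,im,x0,y0,x1,y1,s,f):
    cv2.imwrite(f,cv2.resize(im[y0:y1,x0:x1],None,fx=s,fy=s,interpolation=cv2.INTER_CUBIC))
E
python3 - <<'E'
from h import *
s=cv2.imread("pics/side0.png");t=cv2.imread("pics/top0.png")
a=cv2.resize(t[130:290,155:315],(480,480),interpolation=cv2.INTER_CUBIC)
crop("",t,130,130,310,290,4,"pics/t1.png")
crop("",s,200,200,350,320,5,"pics/s1.png")
for n in("side","top"):
  c=manip.get_image(n)
  for o in("jar_a","petri_b","coverslip_box","tissue_pack","beaker_a"):
    for d in manip.masks_of(n,o):print(n,o,d["conf"],d["location"],onz(n,d["location"],.02).round(3))
  for d in manip.masks_of(n,"measuring_cylinder"):
    p=d["pixels"];ys,xs=np.where(p);m=c[p].mean(0).round()
    print(n,d["conf"],d["location"],m,xs.min(),xs.max(),ys.min(),ys.max(),cv2.fitLine(np.c_[xs,ys].astype(np.float32),cv2.DIST_HUBER,0,.01,.01).ravel())
E
```

```text
side jar_a 0.9 [305.8, 337.9] [0.509 0.279 0.02 ]
side jar_a 0.45 [239.1, 277.3] [0.705 0.066 0.02 ]
side petri_b 0.75 [346.4, 327.8] [0.397 0.247 0.02 ]
side petri_b 0.46 [238.0, 276.4] [0.709 0.062 0.02 ]
side coverslip_box 0.59 [256.5, 230.2] [ 0.663 -0.151  0.02 ]
side tissue_pack 0.83 [260.2, 213.3] [ 0.654 -0.244  0.02 ]
side beaker_a 0.73 [216.4, 233.3] [ 0.801 -0.134  0.02 ]
side 0.78 [315.7, 247.7] [161. 169. 169.] 305 329 217 265 [1.5496948e-01 9.8791927e-01 3.1485059e+02 2.4292720e+02]
side 0.73 [323.8, 160.1] [ 61. 115.  50.] 313 330 146 183 [1.6404341e-01 9.8645312e-01 3.2341241e+02 1.6339519e+02]
top jar_a 0.87 [126.9, 231.7] [0.505 0.315 0.02 ]
top petri_b 0.95 [153.1, 269.9] [0.384 0.228 0.02 ]
top coverslip_box 0.61 [271.7, 186.2] [ 0.647 -0.148  0.02 ]
top tissue_pack 0.85 [303.5, 185.0] [ 0.65 -0.25  0.02]
top beaker_a 0.69 [258.1, 142.1] [ 0.795 -0.104  0.02 ]
top 0.93 [258.4, 241.1] [152. 159. 161.] 225 291 232 256 [ 9.9974024e-01 -2.2790607e-02  2.5723746e+02  2.4352539e+02]
top 0.68 [403.4, 263.8] [ 48. 103.  44.] 370 438 251 275 [ 9.9953574e-01 -3.0468544e-02  4.0472696e+02  2.6382016e+02]
```

View pics/t1.png

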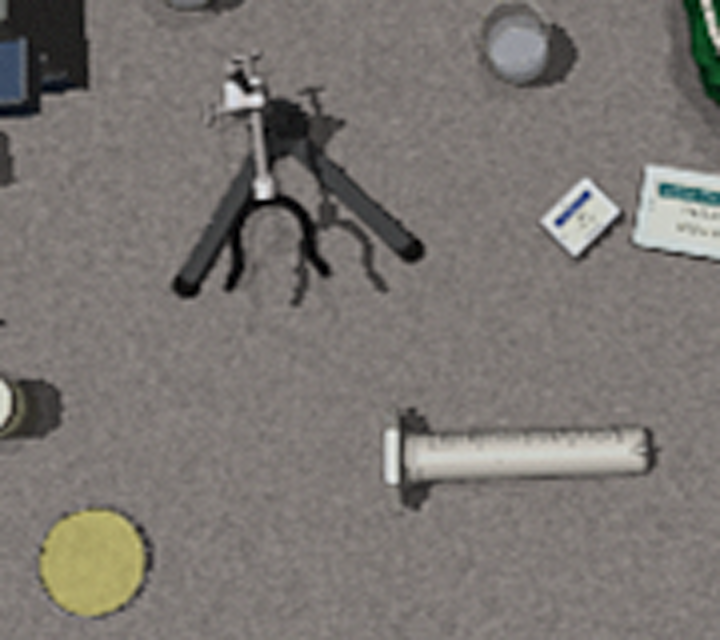

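View pics/s1.png

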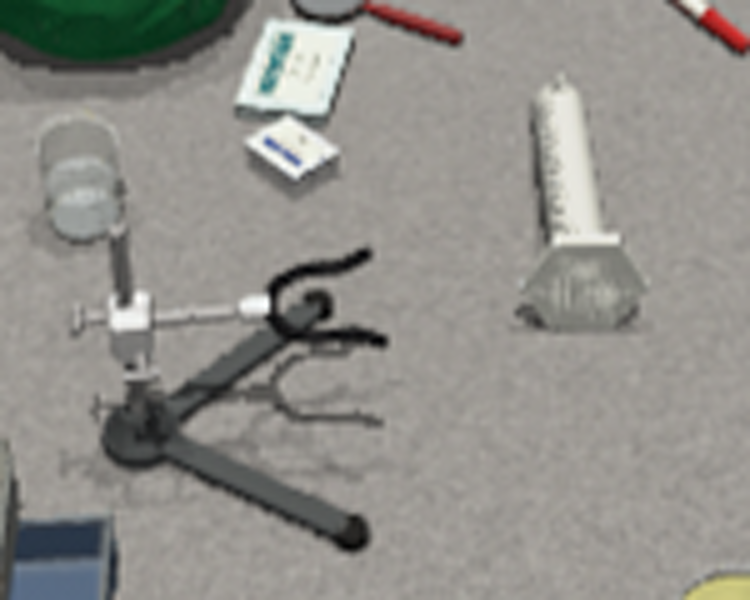

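The crop confirms it: the white cylinder (foot near (227,244), top end near (292,242) in the top view) is the one with the hexagonal foot, and the other is green. The jaw tips are at about (188,202) and (211,198) in the top view. Next I'll fit the poses.

```bash
cat > fit1.py <<'E'
from h import *
from scipy.optimize import least_squares
T=lambda a,b:(a/4+130-.4,b/4+130-.4)
S=lambda a,b:(a/5+200-.4,b/5+200-.4)
st=[("top",T(234,289),(-.144,.036,.105)),("top",T(324,272),(-.144,-.036,.105)),
("side",S(367,254),(-.144,-.036,.105)),("side",S(382,341),(-.144,.036,.105)),
("top",T(187,284),(-.15*np.cos(.66),.15*np.sin(.66),.013)),("top",T(413,250),(-.15*np.cos(.66),-.15*np.sin(.66),.013)),
("side",S(318,302),(-.15*np.cos(.66),-.15*np.sin(.66),.01)),("side",S(350,532),(-.15*np.cos(.66),.15*np.sin(.66),.01)),
("top",T(264,202),(-.083,0,.105)),("side",S(272,308),(-.083,0,.105))]
def res(p):
    c,s=np.cos(p[2]),np.sin(p[2]);o=[]
    for n,u,q in st: o+=list(proj(n,[p[0]+c*q[0]-s*q[1],p[1]+s*q[0]+c*q[1],q[2]])[0]-u)
    return np.array(o)
r=least_squares(res,[.72,.1,0],loss="soft_l1");print("stand",r.x,res(r.x).reshape(-1,2).round(1).tolist())
p=r.x;c,s=np.cos(p[2]),np.sin(p[2]);print("jaw",p[0]-.11*c,p[1]-.11*s,"open dir",-c,-s)
for a,b in((0,3),(1,2)): print("tip tri",tri(st[b][1],st[a][1]))
for a,b in ((S(580,287),T(390,456)),(S(559,90),T(648,450))): print("cyl tri",tri(a,b))
im={n:manip.get_image(n) for n in("side","top")}
ms={n:[d for d in manip.masks_of(n,"measuring_cylinder") if min(im[n][d["pixels"]].mean(0))>125][0]["pixels"] for n in im}
# silhouette fit
def sil(n,p):
    x,y,yaw=p;tl=np.deg2rad(5)
    z=np.array([np.cos(yaw)*np.cos(tl),np.sin(yaw)*np.cos(tl),-np.sin(tl)])
    xb=np.array([-np.cos(yaw)*np.sin(tl),-np.sin(yaw)*np.sin(tl),-np.cos(tl)]);yb=np.cross(z,xb)
    o=np.array([x,y,.037]);m=np.zeros((420*4,560*4),np.uint8)
    for R,z0,z1,k,ph in((.0415,0,.01,6,np.pi/6),(.019,.01,.2,24,0)):
        a=np.arange(k)*2*np.pi/k+ph
        P=[o+xb*R*np.cos(t)+yb*R*np.sin(t)+z*h for t in a for h in(z0,z1)]
        u=((proj(n,P)+.5)*4).astype(np.float32);cv2.fillConvexPoly(m,cv2.convexHull(u).astype(np.int32),1)
    return cv2.resize(m.astype(np.float32),(560,420),interpolation=cv2.INTER_AREA)
from scipy.optimize import minimize
f=lambda p:sum(np.abs(sil(n,p)-ms[n]).sum() for n in im)
f0=tri(S(580,287),T(390,456))[0]
r=minimize(f,[f0[0],f0[1],-1.6],method="Nelder-Mead",options=dict(initial_simplex=[[f0[0],f0[1],-1.6],[f0[0]+.01,f0[1],-1.6],[f0[0],f0[1]+.01,-1.6],[f0[0],f0[1],-1.5]]))
print("cyl",r.x,r.fun,[m.sum() for m in ms.values()])
for n in im: print(n,min((minimize(lambda p:np.abs(sil(n,p)-ms[n]).sum(),r.x+d,method="Nelder-Mead") for d in ([.003,0,.02],[0,.003,-.02])),key=lambda q:q.fun).x)
yaw=r.x[2];print("neck",r.x[:2]+.17*np.cos(.087)*np.array([np.cos(yaw),np.sin(yaw)]))
E
python3 fit1.py; python3 -c "
from h import *
print(manip.get_state()['clock'])"
```

```text
stand [0.73670599 0.09001    0.14536563] [[-1.0, -0.9], [0.2, -0.4], [0.4, -0.2], [0.6, -0.1], [-0.8, -0.3], [-1.0, -0.6], [0.5, -0.2], [1.0, -0.8], [0.8, -0.7], [0.3, -0.3]]
jaw 0.627866161636762 0.07407603608271728 open dir -0.9894530095332538 -0.1448542092090761
tip tri (array([0.58868521, 0.10238607, 0.10162108]), [np.float64(0.0020409163749495036), np.float64(0.0020409163749493925)])
tip tri (array([0.5995169 , 0.03411112, 0.10450026]), [np.float64(0.001145456777957286), np.float64(0.001145456777957507)])
cyl tri (array([ 0.46468118, -0.00729206,  0.03491283]), [np.float64(0.001472380299364678), np.float64(0.001472380299364568)])
cyl tri (array([ 0.46728647, -0.20951518,  0.02906377]), [np.float64(0.001216275262148862), np.float64(0.001216275262148811)])
cyl [ 0.46133019 -0.00432372 -1.54258562] 123.0625 [np.int64(759), np.int64(831)]
side [ 0.46303817 -0.00448736 -1.54744133]
top [ 0.45953343 -0.00439401 -1.53498717]
neck [ 0.46610723 -0.17361337]
1.5
```

Request:
drive_tool(
  steps=[
    [-597,498,0,1.232,1],
    [-597,498,0,1.232,1],
    [-597,498,0,1.232,1],
    [-597,498,0,1.232,1],
    [-597,498,0,1.232,1],
  ],
  squeeze=20,
)

```text
clock: 2.0
position: [0.2706, 0.3135, 0.2315]
ee_rot: [-0.0, 0.969, 0.249, 0.001]
contact_force: [0.4, 0.5, 0.5]
width: 0.0858
```

```bash
cat > go.py <<'E'
import sys
from h import *
def q2R(q):
    from scipy.spatial.transform import Rotation as Ro
    return Ro.from_quat(np.roll(q,-1)).as_matrix()
def go(x,y,z,yaw=None):
    s=manip.get_state();R=q2R(s["ee_rot"]);d=R.T@(np.array([x,y,z])-s["position"])*1000
    c=np.arctan2(R[1,0],R[0,0]);t=0 if yaw is None else -(yaw-c)
    return d.round(1),round(t,3)
if __name__=="__main__":
    s=manip.get_state();print("t",s["clock"],s["position"].round(4),"w",s["width"].round(4),"F",s["contact_force"].round(2),"toolz",q2R(s["ee_rot"])[:,2].round(3),"yaw",np.arctan2(*q2R(s["ee_rot"])[[1,0],0]).round(3))
    a=[float(v) for v in sys.argv[1:]]
    if a: print(go(*a))
E
python3 go.py .467 -.174 .13 .026
```

```text
Traceback (most recent call last):
  File "go.py", line 11, in <module>
    s=manip.get_state();print("t",s["clock"],s["position"].round(4),"w",s["width"].round(4),"F",s["contact_force"].round(2),"toolz",q2R(s["ee_rot"])[:,2].round(3),"yaw",np.arctan2(*q2R(s["ee_rot"])[[1,0],0]).round(3))
                                                                        ^^^^^^^^^^^^^^^^
AttributeError: 'float' object has no attribute 'round'
```

```bash
sed -i 's/s\["width"\].round(4)/round(s["width"],4)/' go.py; python3 go.py .467 -.174 .13 .026
```

```text
t 2.0 [0.2706 0.3135 0.2315] w 0.0858 F [0.36 0.46 0.54] toolz [ 0.001  0.    -1.   ] yaw 0.503
(array([-62.9, 521.8, 101.5]), np.float64(0.477))
```

Request:
drive_tool(
  steps=[
    [-63,522,101,0.477,1],
    [-63,522,101,0.477,1],
    [-63,522,101,0.477,1],
    [-63,522,101,0.477,1],
    [-63,522,101,0.477,1],
  ],
)

```text
clock: 2.5
position: [0.3623, 0.0855, 0.1845]
ee_rot: [-0.0, 1.0, 0.013, 0.001]
contact_force: [1.1, 0.5, 0.4]
width: 0.0854
```

```bash
python3 go.py .467 -.174 .11 .026
```

```text
t 2.5 [0.3623 0.0855 0.1845] w 0.0854 F [1.05 0.46 0.38] toolz [ 0.003  0.001 -1.   ] yaw 0.025
(array([ 97.8, 262.2,  74.6]), np.float64(-0.001))
```

Request:
drive_tool(
  steps=[
    [98,262,74,0,1],
    [98,262,74,0,1],
    [98,262,74,0,1],
    [98,262,74,0,1],
    [98,262,74,0,1],
  ],
)

```text
clock: 3.0
position: [0.4528, -0.1392, 0.1207]
ee_rot: [-0.0, 1.0, 0.012, 0.002]
contact_force: [1.2, 0.1, 0.5]
width: 0.0853
```

Request:
drive_tool(
  steps=[
    [12,32,10,0,1],
    [12,32,10,0,1],
    [12,32,10,0,1],
  ],
)

```text
clock: 3.3
position: [0.4653, -0.1712, 0.1103]
ee_rot: [-0.001, 1.0, 0.011, 0.001]
contact_force: [-0.7, 0.4, -0.3]
width: 0.0856
```

```bash
python3 go.py .467 -.174 .05 .026; python3 -c "
from h import *
crop('',manip.get_image('top'),200,180,330,290,5,'pics/t2.png');crop('',manip.get_image('side'),260,140,400,280,4,'pics/s2.png')"
```

```text
t 3.3 [ 0.4653 -0.1712  0.1103] w 0.0856 F [-0.72  0.35 -0.32] toolz [ 0.002  0.002 -1.   ] yaw 0.023
(array([ 1.5,  3. , 60.3]), np.float64(-0.003))
```

View pics/t2.png

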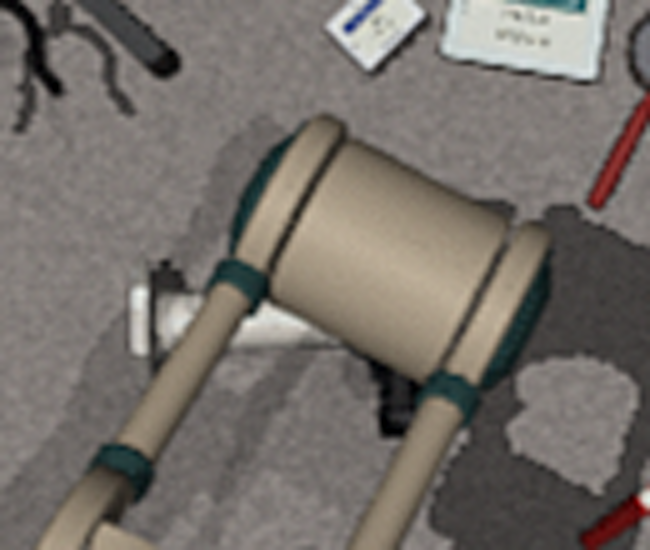

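View pics/s2.png

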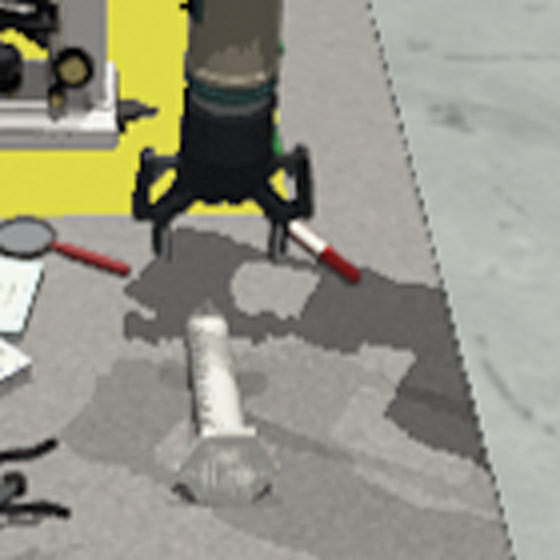

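The side view shows the open fingers straddling the barrel at about (220,240), and the path down is clear. Descending.

Request:
drive_tool(
  steps=[
    [1.5,3,40,0,1],
    [1.5,3,70,0,1],
    [1.5,3,95,0,1],
    [1.5,3,106,0,1],
    [1.5,3,107,0,1],
  ],
)

```text
clock: 3.9
position: [0.466, -0.1712, 0.0034]
ee_rot: [-0.001, 1.0, 0.013, 0.0]
contact_force: [0.4, -0.1, -0.7]
width: 0.0855
```

```bash
python3 go.py .467 -.174 .003 .026
```

```text
t 3.9 [ 0.466  -0.1712  0.0034] w 0.0855 F [ 0.39 -0.11 -0.71] toolz [ 0.001  0.003 -1.   ] yaw 0.026
(array([0.9, 2.9, 0.4]), np.float64(0.0))
```

Request:
drive_tool(
  steps=[
    [0,0,0,0,-0.2],
    [0,0,0,0,-0.2],
    [0,0,0,0,-0.2],
    [0,0,0,0,-0.2],
    [0,0,0,0,-0.2],
  ],
  squeeze=20,
)

```text
clock: 4.4
position: [0.4668, -0.1715, 0.0043]
ee_rot: [-0.001, 1.0, 0.013, 0.001]
contact_force: [0.6, 1.2, 6.3]
width: 0.0372
```

Request:
drive_tool(
  steps=[
    [0,0,0,0,-0.2],
    [0,0,0,0,-0.2],
    [0,0,0,0,-0.2],
    [0,0,0,0,-0.2],
  ],
)

```text
clock: 4.8
position: [0.4669, -0.1716, 0.0044]
ee_rot: [-0.001, 1.0, 0.013, 0.002]
contact_force: [-0.0, -0.5, 2.8]
width: 0.0371
```

Request:
drive_tool(
  steps=[
    [0,-0.5,-5,0,-0.2],
    [0,-1.5,-10,0,-0.2],
    [0,-2.5,-15,0,-0.2],
    [0,-4,-20,0,-0.2],
    [0,-4,-20,0,-0.2],
  ],
)

```text
clock: 5.3
position: [0.4671, -0.1676, 0.0252]
ee_rot: [-0.0, 1.0, 0.013, 0.002]
contact_force: [0.1, -0.6, -1.0]
width: 0.0373
```

```bash
cat > look.py <<'E'
from h import *
import sys
k=sys.argv[1]
a=manip.get_image('side')[170:290,250:390];b=manip.get_image('top')[160:280,180:320]
cv2.imwrite(f'pics/l{k}.png',cv2.resize(np.hstack([a,b]),None,fx=2.8,fy=2.8,interpolation=cv2.INTER_CUBIC))
E
python3 look.py 1;python3 go.py
```

```text
t 5.4 [ 0.4668 -0.1676  0.0246] w 0.0369 F [ 0.23  0.57 -1.8 ] toolz [ 0.003  0.001 -1.   ] yaw 0.026
```

View pics/l1.png

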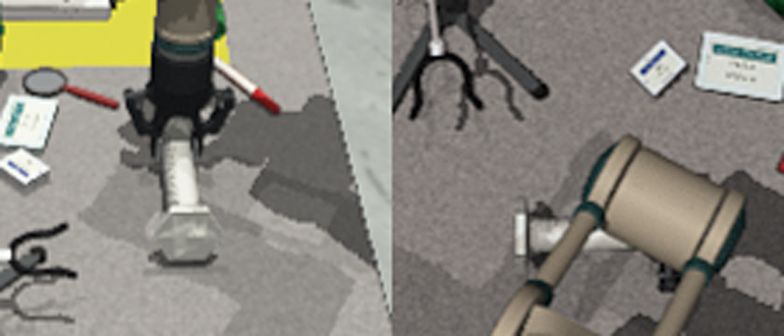

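```bash
cat > fit2.py <<'E'
from h import *
from scipy.optimize import minimize
import sys
def verts(x,y,zf,yaw,tl):
    # tl: axis elevation (rad), +up
    z=np.array([np.cos(yaw)*np.cos(tl),np.sin(yaw)*np.cos(tl),np.sin(tl)])
    xb=np.array([np.cos(yaw)*np.sin(tl),np.sin(yaw)*np.sin(tl),-np.cos(tl)]);yb=np.cross(z,xb)
    o=np.array([x,y,zf]);L=[]
    for R,z0,z1,k,ph in((.0415,0,.01,6,np.pi/6),(.019,.01,.2,24,0)):
        a=np.arange(k)*2*np.pi/k+ph
        L.append([o+xb*R*np.cos(t)+yb*R*np.sin(t)+z*h for t in a for h in(z0,z1)])
    return L
def sil(n,P):
    m=np.zeros((420*4,560*4),np.uint8)
    for V in P:
        u=((proj(n,V)+.5)*4);cv2.fillConvexPoly(m,cv2.convexHull(u.astype(np.float32)).astype(np.int32),1)
    return cv2.resize(m.astype(np.float32),(560,420),interpolation=cv2.INTER_AREA)
def masks():
    im={n:manip.get_image(n) for n in("side","top")};o={}
    for n in im:
        L=[d for d in manip.masks_of(n,"measuring_cylinder") if (lambda m:m[1]-max(m[0],m[2])<25 and m.min()>90)(im[n][d["pixels"]].mean(0))]
        if L:o[n]=L[0]["pixels"]
    return im,o
if __name__=="__main__":
    im,ms=masks();s=manip.get_state();g=np.array(s["position"])+[0,0,.0187+.0]
    print({n:(m.sum(),np.argwhere(m).min(0),np.argwhere(m).max(0)) for n,m in ms.items()})
    d=float(sys.argv[1])  # grip distance along axis
    yaw=-1.545
    # params: tilt, along shift, x shift; axis passes through grip pt
    def V(p):
        z=np.array([np.cos(yaw)*np.cos(p[0]),np.sin(yaw)*np.cos(p[0]),np.sin(p[0])])
        return verts(*(g+[p[2],0,p[3]]-z*(d+p[1])),yaw,p[0])
    def f(p):
        c=0
        for n,m in ms.items():
            S=sil(n,V(p));c+=((1-S)*m).sum()+ .5*(S*(~m))[:, :].sum()
        return c+ (p[1]/.003)**2+(p[2]/.003)**2+(p[3]/.003)**2
    best=min((minimize(f,[t,0,0,0],method="Nelder-Mead",options=dict(initial_simplex=[[t,0,0,0],[t+.1,0,0,0],[t,.004,0,0],[t,0,.004,0],[t,0,0,.004]])) for t in [float(a) for a in sys.argv[2:]]),key=lambda r:r.fun)
    p=best.x;print("elev deg",np.rad2deg(p[0]).round(1),p[1:].round(4),"foot z",(g[2]+p[3]-(d+p[1])*np.sin(p[0])).round(4),"foot xy",(g[:2]-(d+p[1])*np.cos(p[0])*np.array([np.cos(yaw),np.sin(yaw)])).round(4),best.fun)
    for n in im:
        a=im[n].copy()
        for P in V(p): cv2.polylines(a,[cv2.convexHull(proj(n,P).astype(np.float32)).astype(np.int32)],True,(0,0,255),1)
        cv2.imwrite(f"pics/fit_{n}_{s['clock']:.2f}.png",cv2.resize(a[130:290,180:360],None,fx=4,fy=4))
E
python3 fit2.py .167 -.1 0.05 .2; python3 go.py
```

```text
{'side': (np.int64(682), array([213, 305]), array([262, 329])), 'top': (np.int64(337), array([232, 224]), array([257, 262]))}
elev deg -3.9 [-0.     -0.0005 -0.0021] foot z 0.0523 foot xy [ 0.4622 -0.001 ] 346.7794163863245
t 5.6 [ 0.4665 -0.1676  0.0242] w 0.0376 F [-0.07  0.35 -1.64] toolz [ 0.003  0.002 -1.   ] yaw 0.026
```

The foot came up with the barrel (elevation stayed at about -4°, foot at 52 mm), so the pads aren't letting it turn. I'll lower it a little and loosen the grip by position.

Request:
drive_tool(
  steps=[
    [0,1,8,0,-0.2],
    [0,1,8,0,-0.15],
    [0,1,8,0,-0.15],
    [0,1,8,0,-0.13],
    [0,1,8,0,-0.13],
  ],
)

```text
clock: 6.1
position: [0.4667, -0.1686, 0.0162]
ee_rot: [-0.001, 1.0, 0.013, 0.001]
contact_force: [0.0, -0.1, -2.1]
width: 0.0377
```

```bash
python3 fit2.py .167 -.1 0.05 .2; python3 go.py
```

```text
{'side': (np.int64(723), array([214, 305]), array([264, 329])), 'top': (np.int64(327), array([232, 224]), array([257, 264]))}
elev deg -3.5 [ 0.0008 -0.0008  0.0002] foot z 0.0454 foot xy [ 0.4623 -0.0011] 328.5205835037168
t 6.3 [ 0.4667 -0.1686  0.0163] w 0.0374 F [-0.39  0.05 -1.96] toolz [ 0.003  0.002 -1.   ] yaw 0.026
```

Request:
drive_tool(
  steps=[
    [0,0,0,0,-0.12],
    [0,0,0,0,-0.12],
    [0,0,0,0,-0.11],
    [0,0,0,0,-0.11],
  ],
)

```text
clock: 6.7
position: [0.4667, -0.1686, 0.0164]
ee_rot: [-0.001, 1.0, 0.013, 0.002]
contact_force: [0.6, 0.4, 0.5]
width: 0.0384
```

```bash
python3 fit2.py .167 -.1 0.05 .2; python3 go.py
```

```text
{'side': (np.int64(704), array([216, 304]), array([266, 329])), 'top': (np.int64(293), array([233, 226]), array([256, 263]))}
elev deg -1.5 [-0.0003 -0.0001 -0.0011] foot z 0.0384 foot xy [ 0.4624 -0.002 ] 379.2777390998002
t 6.9 [ 0.4667 -0.1686  0.0164] w 0.0383 F [-0.23 -0.07 -0.41] toolz [ 0.003  0.002 -1.   ] yaw 0.026
```

The foot dropped to the table. I'll nudge the grip to -0.115 and lift along the arc.

Request:
drive_tool(
  steps=[
    [0,0,0,0,-0.117],
    [0,0,0,0,-0.117],
    [0,-1,-6,0,-0.117],
    [0,-3,-12,0,-0.117],
    [0,-3,-12,0,-0.117],
  ],
)

```text
clock: 7.4
position: [0.4671, -0.1656, 0.0294]
ee_rot: [-0.001, 1.0, 0.013, 0.002]
contact_force: [0.1, -0.7, -0.5]
width: 0.0376
```

```bash
python3 fit2.py .167 -.1 0.05 .2; python3 go.py
```

```text
{'side': (np.int64(749), array([214, 305]), array([266, 330])), 'top': (np.int64(328), array([232, 224]), array([257, 263]))}
elev deg 2.2 [-0.0002 -0.0015 -0.0057] foot z 0.0351 foot xy [0.4625 0.001 ] 349.8346362752471
t 7.6 [ 0.4668 -0.1657  0.0285] w 0.0379 F [ 0.45 -0.78 -0.16] toolz [ 0.003  0.001 -1.   ] yaw 0.026
```

```bash
ls pics | tail -4; python3 -c "
import cv2,glob
f=sorted(glob.glob('pics/fit_side*'))[-1];a=cv2.imread(f)[120:600,350:750];b=cv2.imread(f.replace('side','top'))[200:640,60:500][:480]
import numpy as np
b=cv2.resize(b,(400,480));cv2.imwrite('pics/v1.png',np.hstack([a[:480,:370] if a.shape[1]<400 else a,b]) if a.shape[0]==480 else a)"
```

```text
side0.png
t1.png
t2.png
top0.png
```

View pics/v1.png

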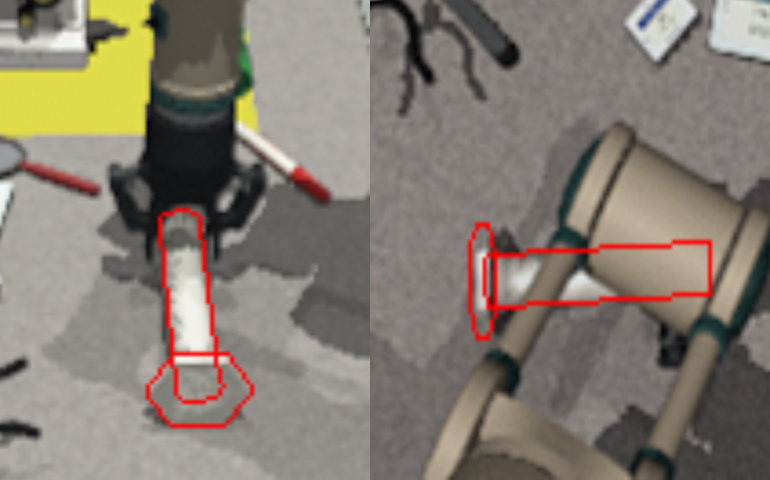

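Request:
drive_tool(
  steps=[
    [0,-1.5,-6,0,-0.117],
    [0,-3,-11,0,-0.117],
    [0,-5,-17,0,-0.117],
    [0,-7.5,-22,0,-0.117],
    [0,-7.5,-22,0,-0.117],
  ],
)

```text
clock: 8.1
position: [0.4669, -0.158, 0.0514]
ee_rot: [-0.0, 1.0, 0.013, 0.002]
contact_force: [-0.1, 0.8, -0.0]
width: 0.0378
```

```bash
python3 fit2.py .167 0 .2 .4; python3 go.py
```

```text
{'side': (np.int64(720), array([210, 306]), array([266, 328])), 'top': (np.int64(332), array([232, 220]), array([257, 258]))}
elev deg 9.5 [-0.0003 -0.001  -0.0061] foot z 0.0356 foot xy [0.4624 0.006 ] 371.36281500669105
t 8.3 [ 0.4666 -0.1583  0.0505] w 0.0378 F [-0.7  -0.87 -0.55] toolz [ 0.004  0.001 -1.   ] yaw 0.026
```

Request:
drive_tool(
  steps=[
    [0,-5,-11,0,-0.117],
    [0,-10.5,-21.5,0,-0.117],
    [0,-17,-31.5,0,-0.117],
    [0,-24,-41,0,-0.117],
    [0,-24,-41,0,-0.117],
  ],
)

```text
clock: 8.8
position: [0.4666, -0.1336, 0.0933]
ee_rot: [-0.0, 1.0, 0.014, 0.003]
contact_force: [-0.1, -0.5, -0.6]
width: 0.0379
```

```bash
python3 fit2.py .167  .2 .4 .6; python3 go.py
```

```text
{'side': (np.int64(820), array([204, 305]), array([267, 330]))}
elev deg 25.0 [ 0.0032  0.0008 -0.003 ] foot z 0.0353 foot xy [0.462  0.0197] 43.69772419045717
t 9.0 [ 0.466  -0.1345  0.0916] w 0.0379 F [-0.25 -1.05 -0.15] toolz [ 0.004  0.001 -1.   ] yaw 0.026
```

Request:
drive_tool(
  steps=[
    [0,-6,-7,0,-0.117],
    [0,-12,-13.5,0,-0.117],
    [0,-18,-20,0,-0.117],
    [0,-25,-26,0,-0.117],
    [0,-25,-26,0,-0.117],
  ],
)

```text
clock: 9.5
position: [0.4655, -0.1086, 0.1186]
ee_rot: [-0.0, 1.0, 0.014, 0.003]
contact_force: [-0.4, 0.1, -1.0]
width: 0.0377
```

```bash
python3 fit2.py .167  .4 .6 .8; python3 go.py
```

```text
{'side': (np.int64(814), array([203, 305]), array([267, 329])), 'top': (np.int64(113), array([245, 216]), array([257, 231]))}
t 9.7 [ 0.4653 -0.1097  0.1175] w 0.0381 F [ 0.03 -0.11  0.76] toolz [ 0.004  0.001 -1.   ] yaw 0.026Traceback (most recent call last):
  File "fit2.py", line 38, in <module>
    best=min((minimize(f,[t,0,0,0],method="Nelder-Mead",options=dict(initial_simplex=[[t,0,0,0],[t+.1,0,0,0],[t,.004,0,0],[t,0,.004,0],[t,0,0,.004]])) for t in [float(a) for a in sys.argv[2:]]),key=lambda r:r.fun)
  File "fit2.py", line 38, in <genexpr>
    best=min((minimize(f,[t,0,0,0],method="Nelder-Mead",options=dict(initial_simplex=[[t,0,0,0],[t+.1,0,0,0],[t,.004,0,0],[t,0,.004,0],[t,0,0,.004]])) for t in [float(a) for a in sys.argv[2:]]),key=lambda r:r.fun)
              ~~~~~~~~^^^^^^^^^^^^^^^^^^^^^^^^^^^^^^^^^^^^^^^^^^^^^^^^^^^^^^^^^^^^^^^^^^^^^^^^^^^^^^^^^^^^^^^^^^^^^^^^^^^^^^^^^^^^^^^^^^^^^^^^^^^^^^^^
    res = _minimize_neldermead(fun, x0, args, callback, bounds=bounds,
                               **options)
    fxr = func(xr)
    fx = function(np.copy(x), *(wrapper_args + args))
  File "fit2.py", line 36, in f
    S=sil(n,V(p));c+=((1-S)*m).sum()+ .5*(S*(~m))[:, :].sum()
  File "fit2.py", line 16, in sil
    u=((proj(n,V)+.5)*4);cv2.fillConvexPoly(m,cv2.convexHull(u.astype(np.float32)).astype(np.int32),1)
        ~~~~^^^^^
  File "h.py", line 6, in proj
    K,R,t=cam(n);q=(K@(R@np.atleast_2d(P).T+t[:,None])).T;return q[:,:2]/q[:,2:]
          ~~~^^^
  File "h.py", line 4, in cam
    c=manip.get_calibration(n);R=cv2.Rodrigues(np.array(c["rvec"]))[0];return c["camera_matrix"],R,np.array(c["tvec"]).ravel()
ValueError: time passes only in moves, steps and waits
```

```bash
sed -i 's/^def cam(n):/import functools\n@functools.cache\ndef cam(n):/' h.py; sed -i 's/for n in("side","top")};o={}/for n in("side",)};o={}/' fit2.py; sed -i "s#for n in im:\$#for n in im:#" fit2.py; python3 fit2.py .167  .4 .6 .8; python3 look.py 3; python3 go.py
```

```text
{'side': (np.int64(813), array([203, 305]), array([267, 330]))}
elev deg 34.2 [ 0.0045  0.001  -0.0021] foot z 0.0376 foot xy [0.4616 0.0321] 41.14159164822043
t 9.9 [ 0.4653 -0.1098  0.1174] w 0.0376 F [ 0.26 -0.32  0.52] toolz [ 0.004  0.001 -1.   ] yaw 0.026
```

View pics/l3.png

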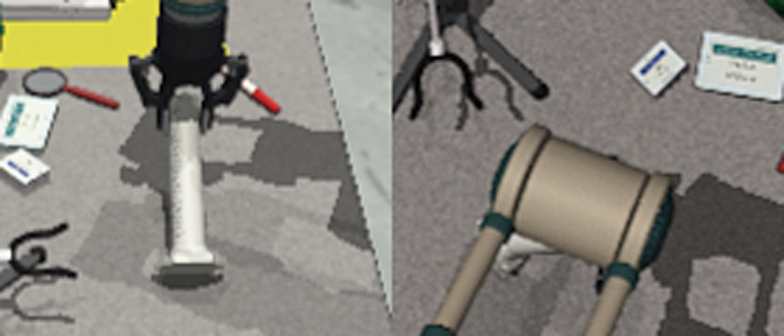

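Request:
drive_tool(
  steps=[
    [0,-7,-5.5,0,-0.117],
    [0,-14.5,-10.5,0,-0.117],
    [0,-22,-15,0,-0.117],
    [0,-30,-19,0,-0.117],
    [0,-30,-19,0,-0.117],
  ],
)

```text
clock: 10.4
position: [0.465, -0.079, 0.1376]
ee_rot: [0.0, 1.0, 0.014, 0.003]
contact_force: [-0.8, -2.2, 3.0]
width: 0.0379
```

```bash
python3 fit2.py .167  .4 .6 .9; python3 look.py 4; python3 go.py
```

```text
{'side': (np.int64(811), array([205, 306]), array([269, 330]))}
elev deg 47.3 [ 0.0034  0.0003 -0.0026] foot z 0.0279 foot xy [0.462  0.0356] 49.82548658332531
t 10.6 [ 0.4648 -0.0802  0.1367] w 0.0376 F [ 0.19 -3.2   4.11] toolz [ 0.005 -0.    -1.   ] yaw 0.026
```

View pics/l4.png

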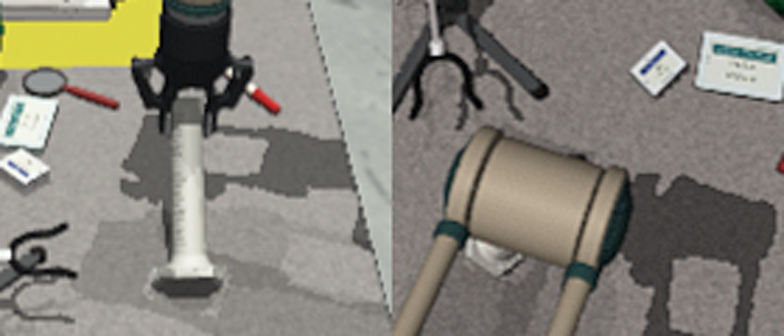

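Request:
drive_tool(
  steps=[
    [0,-8,-5,0,-0.117],
    [0,-16,-9,0,-0.117],
    [0,-25,-12.5,0,-0.117],
    [0,-34,-15.5,0,-0.117],
    [0,-34,-15.5,0,-0.117],
  ],
)

```text
clock: 11.1
position: [0.4637, -0.0447, 0.1526]
ee_rot: [-0.0, 1.0, 0.014, 0.003]
contact_force: [0.1, -0.6, 1.0]
width: 0.0377
```

```bash
python3 fit2.py .169  .6 .9 1.2; python3 go.py
```

```text
{'side': (np.int64(925), array([208, 306]), array([274, 329]))}
elev deg 56.3 [ 0.0003  0.0008 -0.0016] foot z 0.0284 foot xy [0.4613 0.0482] 64.30563493022214
t 11.2 [ 0.4637 -0.0457  0.1522] w 0.0376 F [ 0.11 -1.13  2.31] toolz [ 0.005 -0.    -1.   ] yaw 0.027
```

```bash
python3 -c "
import cv2,glob
cv2.imwrite('pics/v2.png',cv2.imread('pics/fit_side_11.10.png')[150:640,300:720])";ls -t pics|head -3
```

```text
fit_side_11.20.png
l4.png
fit_side_10.50.png[ WARN:0@0.019] global loadsave.cpp:275 findDecoder imread_('pics/fit_side_11.10.png'): can't open/read file: check file path/integrity
Traceback (most recent call last):
TypeError: 'NoneType' object is not subscriptable
```

```bash
python3 -c "
import cv2,glob
cv2.imwrite('pics/v2.png',cv2.imread('pics/fit_side_11.20.png')[150:640,300:720])"
```

```text
(no output)
```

View pics/v2.png

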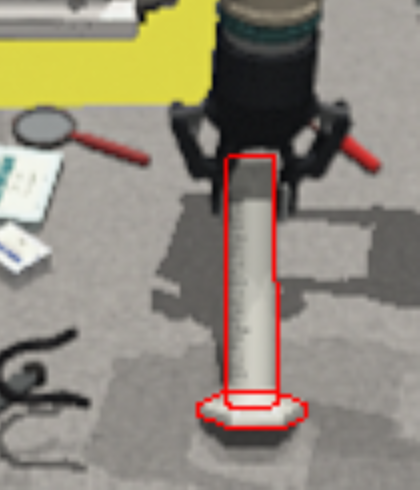

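Request:
drive_tool(
  steps=[
    [0,-8,-3,0,-0.117],
    [0,-16,-5,0,-0.117],
    [0,-25,-7,0,-0.117],
    [0,-34,-8.5,0,-0.117],
    [0,-34,-8.5,0,-0.117],
  ],
)

```text
clock: 11.7
position: [0.4625, -0.0103, 0.1608]
ee_rot: [-0.0, 1.0, 0.014, 0.002]
contact_force: [0.7, -0.4, 0.6]
width: 0.0379
```

```bash
python3 fit2.py .169  .9 1.2 1.5; python3 look.py 6; python3 go.py
```

```text
{'side': (np.int64(921), array([212, 306]), array([278, 330]))}
elev deg 71.3 [ 0.0015  0.0007 -0.0021] foot z 0.0157 foot xy [0.4612 0.0433] 40.694896278023315
t 11.9 [ 0.4626 -0.0116  0.1606] w 0.0377 F [-0.8   0.34 -0.74] toolz [ 0.004 -0.    -1.   ] yaw 0.027
```

View pics/l6.png

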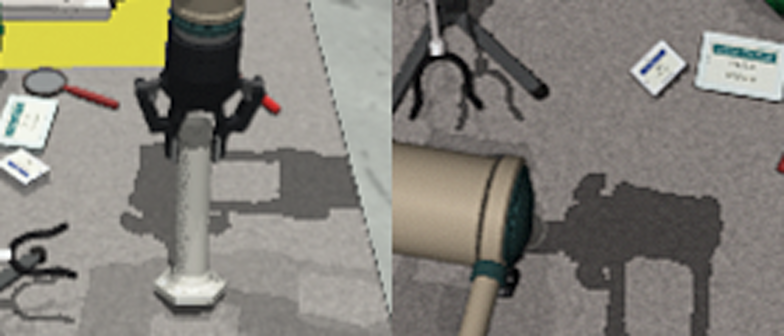

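Request:
drive_tool(
  steps=[
    [0,-12,-1.5,0,-0.117],
    [0,-25,-1,0,-0.117],
    [0,-38,0,0,-0.117],
    [0,-50,1.5,0,-0.117],
    [0,-50,1.5,0,-0.117],
  ],
)

```text
clock: 12.4
position: [0.4611, 0.0403, 0.159]
ee_rot: [-0.0, 1.0, 0.015, 0.002]
contact_force: [-0.1, 1.7, 3.4]
width: 0.0376
```

```bash
python3 fit2.py .169  1.2 1.4 1.6; python3 look.py 7; python3 go.py
```

```text
{'side': (np.int64(853), array([222, 306]), array([283, 329]))}
elev deg 90.0 [ 0.002   0.0006 -0.0017] foot z 0.0052 foot xy [0.4613 0.0391] 50.79048622036599
t 12.6 [0.4613 0.0385 0.1592] w 0.0377 F [-1.23  1.3   3.52] toolz [ 0.005  0.    -1.   ] yaw 0.027
```

View pics/l7.png

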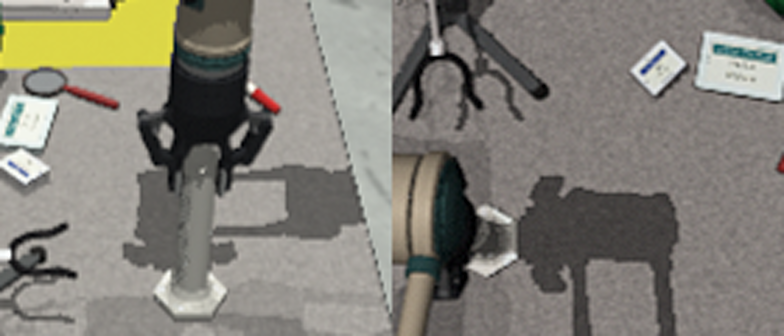

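Upright. I'll let it settle on its foot with the grip slightly open, then take a firm grip.

Request:
drive_tool(
  steps=[
    [0,0,0,0,-0.06],
    [0,0,0,0,-0.03],
    [0,0,0,0,-0.03],
    [0,0,0,0,-0.03],
    [0,0,0,0,-0.03],
  ],
)

```text
clock: 13.1
position: [0.4613, 0.0383, 0.1591]
ee_rot: [0.0, 1.0, 0.014, 0.002]
contact_force: [0.5, 0.3, -0.1]
width: 0.0413
```

```bash
cat > up.py <<'E'
# upright pose fit: axis x,y,tilt_x,tilt_y,z from side+top masks
from h import *
from scipy.optimize import minimize
from fit2 import sil
import sys
def V(p,yaw=-1.57):
    x,y,tx,ty,zf=p;z=np.array([tx,ty,1.]);z/=np.linalg.norm(z)
    xb=np.array([np.cos(yaw),np.sin(yaw),0]);xb-=z*(xb@z);xb/=np.linalg.norm(xb);yb=np.cross(z,xb);o=np.array([x,y,zf]);L=[]
    for R,z0,z1,k,ph in((.0415,0,.01,6,np.pi/6),(.019,.01,.2,24,0)):
        a=np.arange(k)*2*np.pi/k+ph
        L.append([o+xb*R*np.cos(t)+yb*R*np.sin(t)+z*h for t in a for h in(z0,z1)])
    return L
def run(x,y,cams,yaw,tag):
    im={n:manip.get_image(n) for n in cams};ms={}
    for n in im:
        u=proj(n,[x,y,.08])[0]
        L=sorted(manip.masks_of(n,"measuring_cylinder"),key=lambda d:np.linalg.norm(np.array(d["location"])-u))
        if L: ms[n]=L[0]["pixels"];print(n,L[0]["conf"],L[0]["location"],u.round(1),ms[n].sum())
    def f(p):
        c=0
        for n,m in ms.items():
            S=sil(n,V(p,yaw));c+=((1-S)*m).sum()+.5*(S*(~m)).sum()
        return c+((p[4]/.004)**2)*2
    p0=np.array([x,y,0,0,0]);sx=[p0]+[p0+np.eye(5)[i]*s for i,s in enumerate([.006,.006,.05,.05,.003])]
    r=minimize(f,p0,method="Nelder-Mead",options=dict(initial_simplex=sx,maxiter=600));print("xy",r.x[:2].round(4),"tilt",r.x[2:4].round(3),"z",r.x[4].round(4),"neck",(r.x[:2]+.17*r.x[2:4]).round(4),r.fun)
    o=[]
    for n in im:
        a=cv2.resize(im[n],None,fx=4,fy=4,interpolation=cv2.INTER_CUBIC)
        for P in V(r.x,yaw): cv2.polylines(a,[cv2.convexHull(((proj(n,P)+.5)*4).astype(np.float32)).astype(np.int32)],True,(0,0,255),1)
        u=(proj(n,[x,y,.08])[0]*4).astype(int);o.append(a[max(0,u[1]-250):u[1]+250,max(0,u[0]-190):u[0]+190])
    h=min(q.shape[0] for q in o);cv2.imwrite(f"pics/up{tag}.png",np.hstack([q[:h] for q in o]))
if __name__=="__main__": run(float(sys.argv[1]),float(sys.argv[2]),sys.argv[4].split(","),float(sys.argv[3]),sys.argv[5])
E
python3 up.py .4613 .0385 -1.545 side a;python3 go.py
```

```text
side 0.62 [320.6, 259.5] [318.9 257.4] 956
xy [0.4617 0.0426] tilt [-0.003  0.011] z -0.0 neck [0.4612 0.0444] 39.656254981471214
t 13.2 [0.4613 0.0384 0.1591] w 0.0416 F [-0.13  0.08  0.46] toolz [ 0.004  0.    -1.   ] yaw 0.027
```

View pics/upa.png

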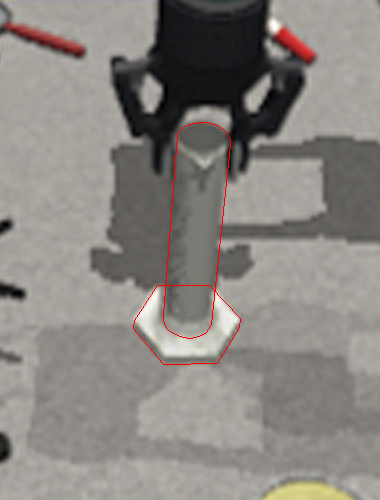

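It's standing free and flat at about (0.462, 0.043). I'll re-centre, go down 8 mm and grip firmly.

Request:
drive_tool(
  steps=[
    [0,-3,4,0,-0.03],
    [0,-3,8,0,-0.03],
    [0,-3,8,0,-1],
    [0,-3,8,0,-1],
    [0,-3,8,0,-1],
  ],
  squeeze=40,
)

```text
clock: 13.7
position: [0.461, 0.0414, 0.1509]
ee_rot: [0.0, 1.0, 0.014, 0.002]
contact_force: [0.5, -0.5, -1.4]
width: 0.037
```

Request:
drive_tool(
  steps=[
    [0,0,0,0,-1],
    [0,0,0,0,-1],
    [0,0,-2,0,-1],
    [0,0,-4,0,-1],
    [0,0,-5,0,-1],
  ],
)

```text
clock: 14.2
position: [0.4612, 0.0414, 0.1563]
ee_rot: [0.0, 1.0, 0.014, 0.002]
contact_force: [0.2, -0.1, -1.5]
width: 0.0372
```

```bash
python3 up.py .4613 .0405 -1.545 side b;python3 go.py .529 .0576 .157
```

```text
side 0.63 [321.3, 255.6] [319.  257.9] 891
xy [0.4616 0.0361] tilt [-0.01   0.022] z 0.001 neck [0.4599 0.0399] 35.04232028918962
t 14.3 [0.4612 0.0414 0.1562] w 0.0375 F [ 0.06  0.28 -0.67] toolz [ 0.004  0.    -1.   ] yaw 0.027
(array([ 68.2, -14.3,  -0.5]), 0)
```

View pics/upb.png

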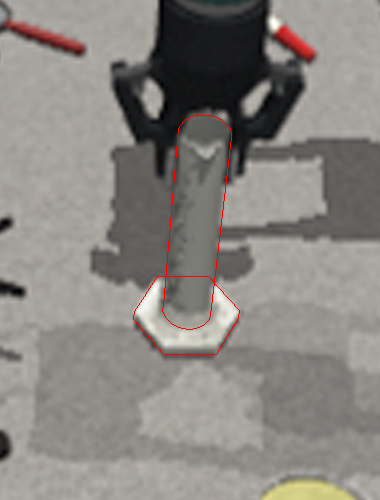

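Request:
drive_tool(
  steps=[
    [14,-3,0,0,-1],
    [28,-6.5,0,0,-1],
    [42,-10,0,0,-1],
    [56,-13,0,0,-1],
    [68,-15.5,0,0,-1],
  ],
)

```text
clock: 14.8
position: [0.5306, 0.0592, 0.1563]
ee_rot: [-0.0, 1.0, 0.014, 0.002]
contact_force: [-0.0, 0.1, -1.2]
width: 0.0375
```

```bash
python3 up.py .529 .0585 -1.545 side c;python3 go.py .578 .066 .157; python3 -c "
from h import *
crop('',manip.get_image('top'),150,150,290,260,5,'pics/t3.png')"
```

```text
side 0.65 [295.4, 262.5] [296.8 262.1] 918
xy [0.5307 0.0555] tilt [-0.003  0.012] z 0.0019 neck [0.5303 0.0576] 38.48533917263807
t 14.9 [0.5311 0.0592 0.1563] w 0.0368 F [-0.7   0.03 -1.17] toolz [ 0.006  0.    -1.   ] yaw 0.028
(array([47. , -5.5, -0.5]), 0)
```

View pics/upc.png

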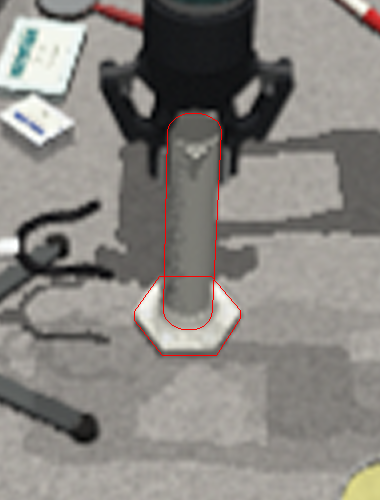

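View pics/t3.png

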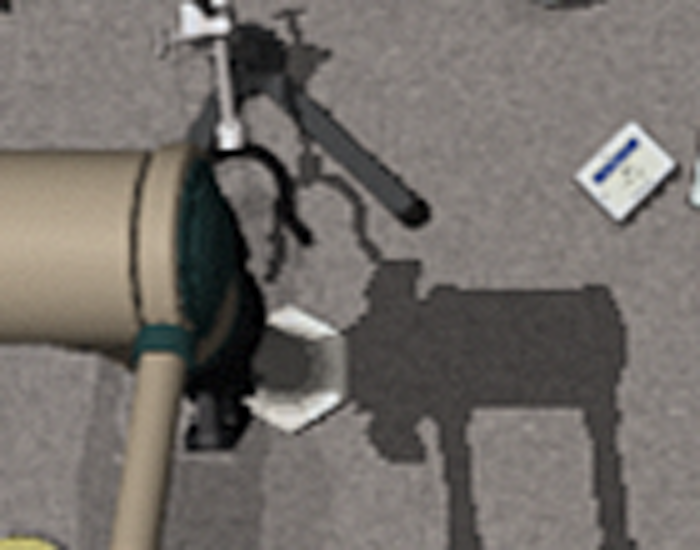

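```bash
python3 -c "
from h import *
for u in ((348,360),(292,303),(292,433)): print(onz('top',(u[0]/5+150-.4,u[1]/5+150-.4),.015).round(4))"
```

```text
[0.5349 0.0215 0.015 ]
[0.5722 0.058  0.015 ]
[0.4885 0.0568 0.015 ]
```

Request:
drive_tool(
  steps=[
    [12,-2,0,0,-1],
    [24,-4,0,0,-1],
    [36,-5.5,0,0,-1],
    [46,-7,0,0,-1],
    [54,-8,0,0,-1],
  ],
)

```text
clock: 15.45
position: [0.5845, 0.0686, 0.1563]
ee_rot: [0.0, 1.0, 0.014, 0.002]
contact_force: [-0.8, -0.6, -2.2]
width: 0.0372
```

```bash
python3 up.py .585 .068 -1.545 side d;python3 go.py .6293 .0752 .156
```

```text
side 0.86 [281.0, 266.3] [278.1 264.4] 873
xy [0.5845 0.0641] tilt [0.002 0.01 ] z 0.0002 neck [0.5847 0.0658] 41.78691922659313
t 15.55 [0.5847 0.0686 0.1562] w 0.0373 F [-0.62  0.05 -0.66] toolz [ 0.005 -0.    -1.   ] yaw 0.028
(array([44.8, -5.4,  0.4]), 0)
```

View pics/upd.png

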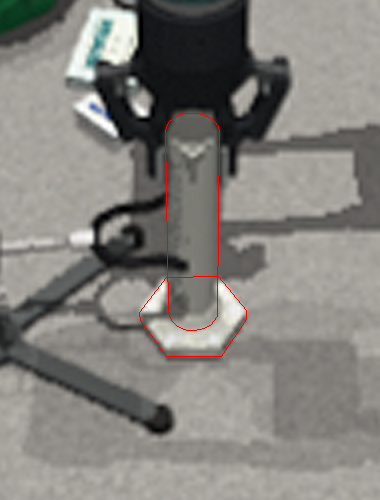

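The barrel is between the prong tips. Continuing in gradually and watching the force.

Request:
drive_tool(
  steps=[
    [6,-0.7,0,0,-1],
    [12,-1.5,0,0,-1],
    [18,-2.2,0,0,-1],
    [24,-3,0,0,-1],
    [24,-3,0,0,-1],
  ],
)

```text
clock: 16.05
position: [0.6096, 0.0723, 0.1563]
ee_rot: [0.0, 1.0, 0.014, 0.003]
contact_force: [0.2, 0.1, -0.9]
width: 0.0365
```

```bash
python3 go.py .6293 .0752 .156
```

```text
t 16.05 [0.6096 0.0723 0.1563] w 0.0365 F [ 0.17  0.14 -0.94] toolz [ 0.005 -0.    -1.   ] yaw 0.028
(array([19.7, -2.4,  0.4]), 0)
```

No contact force so far. Finishing the insertion.

Request:
drive_tool(
  steps=[
    [5,-0.7,0,0,-1],
    [10,-1.3,0,0,-1],
    [15,-1.9,0,0,-1],
    [19,-2.4,0,0,-1],
    [19,-2.4,0,0,-1],
  ],
)

```text
clock: 16.55
position: [0.6292, 0.0753, 0.1563]
ee_rot: [0.0, 1.0, 0.014, 0.003]
contact_force: [-0.4, 0.6, -1.3]
width: 0.0372
```

```bash
python3 up.py .6293 .0745 -1.545 side e;python3 go.py .6293 .0752 .151
```

```text
side 0.81 [265.3, 268.7] [263.2 265.9] 908
xy [0.6304 0.0737] tilt [-0.008 -0.013] z 0.0011 neck [0.6291 0.0715] 50.02120424065907
t 16.65 [0.6284 0.0752 0.1562] w 0.0371 F [ 0.31  0.47 -0.97] toolz [ 0.005 -0.    -1.   ] yaw 0.028
(array([0.8, 0.1, 5.2]), 0)
```

View pics/upe.png

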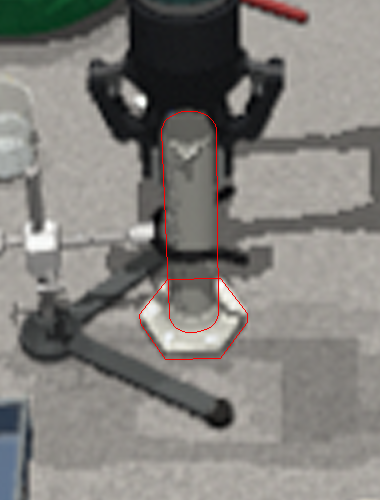

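The barrel is inside the U with no contact force. Lowering to the table.

Request:
drive_tool(
  steps=[
    [0.5,0,2,0,-1],
    [0.5,0,4,0,-1],
    [0.5,0,5,0,-1],
    [0.5,0,5.5,0,-1],
    [0.5,0,5.5,0,-1],
  ],
)

```text
clock: 17.15
position: [0.6289, 0.0752, 0.1506]
ee_rot: [0.0, 1.0, 0.014, 0.002]
contact_force: [-0.1, 0.4, -0.7]
width: 0.0372
```

Releasing gently.

Request:
drive_tool(
  steps=[
    [0,0,0.3,0,-0.12],
    [0,0,0.3,0,-0.09],
    [0,0,0.3,0,-0.06],
    [0,0,0.3,0,-0.03],
    [0,0,0.3,0,0.05],
  ],
)

```text
clock: 17.65
position: [0.6289, 0.0752, 0.1505]
ee_rot: [0.0, 1.0, 0.014, 0.002]
contact_force: [0.1, 1.3, 0.8]
width: 0.0446
```

Request:
drive_tool(
  steps=[
    [0,0,0,0,0.2],
    [0,0,0,0,0.4],
    [0,0,0,0,0.5],
    [0,0,0,0,0.5],
    [0,0,0,0,0.5],
  ],
)

```text
clock: 18.15
position: [0.6289, 0.0752, 0.1505]
ee_rot: [0.0, 1.0, 0.014, 0.002]
contact_force: [-0.2, -0.5, 0.6]
width: 0.064
```

```bash
python3 up.py .6293 .0745 -1.545 side f;python3 go.py
```

```text
side 0.61 [263.9, 269.2] [263.2 265.9] 879
xy [0.6294 0.0765] tilt [ 0.002 -0.005] z 0.0 neck [0.6297 0.0756] 53.28145912481787
t 18.25 [0.6289 0.0752 0.1505] w 0.0645 F [0.46 0.44 0.74] toolz [ 0.005 -0.    -1.   ] yaw 0.028
```

View pics/upf.png

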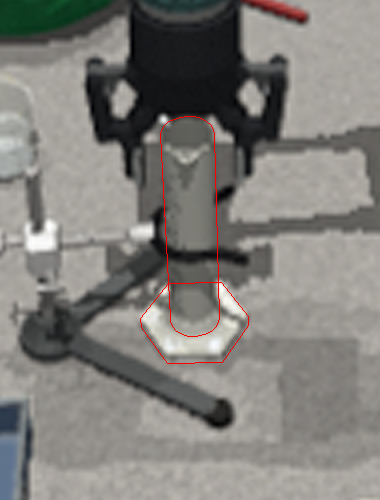

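It stands flat by itself. Retreating straight up, then away to clear the view.

Request:
drive_tool(
  steps=[
    [0,0,-15,0,0.5],
    [0,0,-35,0,0.5],
    [0,0,-60,0,0.5],
    [0,0,-90,0,0.5],
    [0,0,-110,0,0.5],
  ],
)

```text
clock: 18.75
position: [0.629, 0.0753, 0.2627]
ee_rot: [0.0, 1.0, 0.014, 0.004]
contact_force: [0.4, -0.0, -0.3]
width: 0.0643
```

Request:
drive_tool(
  steps=[
    [-45,0,0,0,0.5],
    [-90,0,0,0,0.5],
    [-135,45,0,0,0.5],
    [-180,90,0,0,0.5],
    [-220,135,0,0,0.5],
  ],
)

```text
clock: 19.25
position: [0.4357, -0.0381, 0.2615]
ee_rot: [0.0, 1.0, 0.015, 0.004]
contact_force: [1.3, -1.4, 0.5]
width: 0.0643
```

```bash
python3 up.py .6293 .0745 -1.545 side,top g;python3 go.py; python3 - <<'E'
from h import *
for n in("side","top"):
  manip.get_image(n)
  for o in("jar_a","petri_b","coverslip_box","tissue_pack","beaker_a"):
    for d in manip.masks_of(n,o)[:1]:print(n,o,d["conf"],d["location"])
E
```

```text
side 0.7 [262.8, 270.2] [263.2 265.9] 838
top 0.83 [197.4, 190.7] [199.1 189.1] 567
xy [0.6278 0.0764] tilt [0.011 0.013] z 0.0 neck [0.6296 0.0787] 140.46877360339158
t 19.45 [ 0.4373 -0.0381  0.2618] w 0.0641 F [ 0.1  -0.13  0.29] toolz [ 0.009  0.    -1.   ] yaw 0.025
side jar_a 0.83 [308.5, 340.9]
side petri_b 0.66 [348.6, 327.8]
side coverslip_box 0.72 [258.8, 227.5]
side tissue_pack 0.54 [258.2, 214.5]
side beaker_a 0.64 [216.6, 234.5]
top jar_a 0.55 [126.5, 232.0]
top petri_b 0.63 [143.8, 270.5]
top coverslip_box 0.55 [274.0, 186.3]
top tissue_pack 0.88 [304.8, 181.9]
top beaker_a 0.8 [258.8, 139.2]
```

View pics/upg.png

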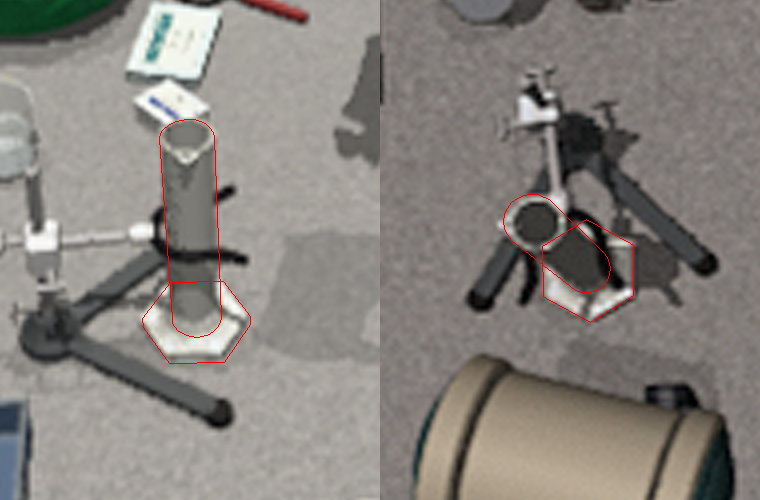

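```bash
python3 -c "
from rig import manip
print(manip.sign_off())"
```

```text
the job is handed in; nothing more can be done
None
```

The white measuring cylinder is standing by itself on the table inside the clamp stand's jaw. I handed the job in at about 19.6 s of the 61 s; no verdict is reported.

**Raising it:** The first lift at 20 N went wrong. The pads held the barrel so tightly that the foot came up with it, to about 52 mm by my measurement, under the 65 mm limit. I lowered it and loosened the grip until the foot settled back on the table. I then walked the neck along an arc about the foot's edge until it stood upright. Part-way the tilt readings passed through the 25 to 65 degree range with the foot measured at about 16 to 38 mm.

**Placing it:** I let it stand free for a moment and gripped it firmly. I carried it in through the open front about 5 mm above the table, lowered it, released it and moved the arm clear.

**Last checks:**

| Check | Result |
|---|---|
| Cylinder axis from the jaw's measured centre | about 2 mm at the foot and 2 to 5 mm at the neck (10 mm allowed at the neck, 12 mm at the foot) |
| Tilt | 0.005 rad from one camera just after release, 0.017 rad from both cameras (limit 0.05) |
| Foot | flat on the table |
| Arm | clear of everything, no contact force |

**Doubts:**
- **Jaw fit:** I did not push the barrel against the back of the U, so how far home it is rests on the camera measurements alone.
- **Petri dish:** The network's position for it in the top view differed by about 9 pixels from the start. I put this down to the arm partly covering it, because in the side view it had moved only about 2 pixels.
- **Other bystanders:** They shifted by only about 1 to 4 pixels in both views, which I take as network scatter.

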